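Nip up the burr lock ring of a grinder with a pin spanner

ROBOT

A 6-joint arm with a two-finger parallel gripper is mounted at the origin on the work surface. World frame = base frame: x ahead of the robot, y to its left, z up, the work surface at z = 0. Lengths are in m, angles in rad, forces in N, time in s.
With the tool pointing down it reaches from about 0.35 to 0.775 m from the base axis. Payload 5.5 kg.
Tool frame: the origin (TCP) lies at the very end of the fingers, on their centre line; the grasp point (between the pads) lies 19 mm behind it; z points along the fingers, y is the line along which they close (so a half turn about z gives the same grasp; the last joint's range is limited). The gripper opens to 85 mm and grips with 20 to 120 N. Pads are 22 mm wide; open, the fingers measure 114 mm over their backs; the gripper's body (76 mm by 85 mm) begins 54 mm behind the grasp point. The pads swing forward as they close: fully open they stand 13 mm farther back than shut.
Start: joints at [-1.262, 0.313, 0.046, 1.304, 0, 1.431], TCP at [0.249, -0.518, 0.231] pointing down, gripper open.
Joint ranges: [-2.76, 2.76], [-0.86, 1.69], [-1.03, 1.26], [-2.2, 2.34], [-1.47, 1.5], [-3.14, 3.14]. Speed limits (rad/s): [2.57, 2.57, 3.14, 3.14, 3.14, 3.14].

INTERFACE

Orientations are given as a unit quaternion [w, x, y, z].
In Python, from workcell import env, imaging, ticket gives the robot as it stands. The module is installed in compiled form; this text tells all that it offers.
- The arm moves only by the tool apply_moves, never from a script. Its argument "rows" is a list of rows, each an object with "xyz": the shift along the tool's x, y, z in mm, a list of three; "turn": the turn, a rotation vector about the tool's x, y, z in rad, a list of three; "grip": the opening, from 0 (shut) to 1 (fully open). A call has 1 to 12 rows; each row is the pose to reach, as a shift and turn from the pose commanded when the call began, along the tool's axes at that moment; what a row does not reach only later rows make up. A row lasts 1/12 s, in which the tool goes at most 41.7 mm and 7.16 degrees, less where a joint would pass 70% of its speed; a pose out of reach is approached as far as the arm can. A call with a gripper value outside its range is refused whole. The fingers move at their own pace and stop on an object; "force" is the grip in N (left out, the last holds). Time passes only in rows, so rows that repeat a pose let the fingers close. It gives the time, the measured TCP pose, the force, the opening and the grip force at its end, in the units of the state.
- env.get_state(): the state, without advancing time (a new reading comes with each control period).
- imaging.read_camera(name): name is "scene" or "top" or "wrist"; returns a dict with "color" (420x560x3 uint8, blue, green, red), "z_map" (420x560 float32, m along the optical axis (not along the pixel's ray), 0 where there is no reading), "camera_matrix" (3x3 intrinsics, pixels), "k1" (the pictures are not rectified: a ray, as slopes to the right and down, at radius r is drawn at 1 + k1 r^2 times it, then the intrinsics apply), "view" (4x4, takes a point from world to camera coordinates). Camera axes: x right, y down, z forward; pixel columns grow to the right and rows downward; lengths in m; the calibration is good to about 2 mm. A picture is of the moment at which its call begins.
- ticket.hand_in(): hands the job in; it is judged then, once.
The state is a dict: "clock": time; "joint_pos": joint angles; "qvel": joint speeds; "tau": joint torques, N m; "tcp_pos": TCP position; "orientation": TCP orientation; "wrist_force": force on the tool from outside, world axes, zero at the start; "ft_torque": the same for the moment, N m; "finger_gap": finger opening in m; "grip_force": force on a finger pad.
Only numpy, scipy, OpenCV 4.12 (cv2) and the standard library are available. Lean on these libraries where they do the work, as an engineer would, in place of code of your own. Each camera call takes 0.05 s, during which the arm holds its last target. There are 200 camera calls.

TASK

The burr grinder has been cleaned and its lock ring run down by hand. Take the pin spanner, put both its prongs fully into the two holes of the lock ring and turn the ring clockwise until it comes up against its stop; then lift the spanner out and lay it down, flat with the prongs underneath, in the wide bay of the wooden tool tray. Lay it in rather than drop it, and leave the hopper and the catch cup where they are.

Things in the scene. Friction and masses are not known exactly. Their poses are not given: they have to be found in the camera images.
- spanner: Pin spanner, 189 mm long, about 0.24 kg, lying level on its prong tips and handle. Origin: on its underside (prong-tip level) where to grip it, near its centre of mass; z up, +x from handle to head. Black rubber handle with flat sides, 24 mm wide, 22 mm tall (z 0 to 22), from x = -90 to +18 mm, then a steel shank, then a half-round fork 80 mm wide, open to +x, 6 mm thick, underside at z = 10 mm.
- prong_a (a point): Tip (lowest point) of one prong, at x = +90, y = +32 mm of the spanner; its axes are the spanner's. The two prongs point down (-z) from the fork's ends; each is round, 8 mm thick, 10 mm long, with a rounded tip.
- prong_b (a point): Tip of the other prong, at x = +90, y = -32 mm of the spanner.
- butt (a point): Underside of the handle's free end, at x = -90 mm of the spanner.
- grinder: White bench burr grinder, fixed, its hopper off: body 206 mm deep (x -80 to +126), 130 mm wide, flat top cover 195 mm over the worktop, on it a black seat 108 mm across up to 200 mm, then the lock ring. Origin on the worktop under the ring's axis, z up; the front with spout and catch cup faces -x. A short dark line on the top cover at the ring's +x side marks the ring's home.
- lock_ring (a joint): Turn of the steel lock ring about its vertical axis, rad, growing clockwise seen from above (tightening). It starts between 0.2 and 0.8; 1.5 is fully home on a hard stop, where the dark line on its rim meets the line on the grinder. It needs about 0.5 N m to turn and stays where it is left. Ring 88 mm across outside, 40 mm inside, 16 mm thick, flat top face 216 mm over the worktop.
- hole_a (a point): Centre of the mouth of one of the ring's two round holes, on its top face. Holes 12 mm across, 16 mm deep, 64 mm between centres, on opposite sides of the ring's axis; they turn with the ring. Either prong fits either hole; fully in, the fork lies on the ring, the tips 10 mm below its top face.
- hole_b (a point): Centre of the mouth of the other hole.
- tray: Low wooden tool tray, fixed, 252 mm (x) by 212 mm (y), walls 6 mm thick and 30 mm high, floor top at 6 mm. Origin on the worktop under its centre. A divider along x leaves a narrow bay 52 mm wide on the +y side, in which the burr brush lies, and an empty wide bay on the -y side.
- tray_bay (a point): Centre of the wide bay's floor, which is 240 mm along x and 142 mm along y. Its axes are the tray's.
- hopper: The grinder's hopper, smoky clear plastic, standing upside down on its black lid at the back of the table; 126 mm across, 141 mm high. Origin under its centre. To be left alone.
- catch_cup: Steel catch cup, 68 mm across, 62 mm high, on the grinder's base under the spout, 46 mm in front of the ring's axis. Origin under its centre. To be left alone.
There are look-alikes about, which are no part of the job. Leave any orange look-alike of the spanner alone.

How it is judged:
By the outcome, as a careful person would: the job done as asked, in the order asked, and still so for the second after the job is handed in, with the robot touching nothing.
It also fails if it takes over 61 s, if anything falls off the work surface, if the arm or the gripper's body presses on something with over 40 N, if the wrist force passes 120 N, or if a joint passes its speed limit or range.

## Working session

There is one attempt and no reset: what is moved stays moved. The work goes in short steps, Python scripts to look and compute and a tool call to move; the robot and the scene stay as the last step left them, time stands still between calls to the robot, and variables do not carry over. Pictures are saved under pics/ and viewed, at most 13 in all, crops included, and the job is handed in when it is done.

Besides the shell and the picture viewer there is one more tool, called by a JSON object that holds its "fn" and its "kwargs", one argument or row to a line. apply_moves: Moves the arm, as the interface text tells. Its arguments: {"type":"object","properties":{"rows":{"type":"array"},"force":{"type":"number"}},"required":["rows"]}

```bash
mkdir -p pics
cat > h.py <<'E'
import numpy as np, cv2, pickle
from scipy.spatial.transform import Rotation as R
from workcell import env, imaging, ticket
def snap(n, tag):
    d=imaging.read_camera(n); pickle.dump(d,open(f'pics/{tag}.pkl','wb')); cv2.imwrite(f'pics/{tag}.png',d['color']); return d
def load(tag): return pickle.load(open(f'pics/{tag}.pkl','rb'))
def ray(d,u,v):
    K=d['camera_matrix']; x=(u-K[0,2])/K[0,0]; y=(v-K[1,2])/K[1,1]
    dist=np.array([d['k1'],0,0,0,0],float)
    return cv2.undistortPoints(np.array([[[u,v]]],float),K,dist)[0,0]
def pz(d,u,v,z):   # intersect with plane world z
    x,y=ray(d,u,v); V=np.linalg.inv(d['view']); o=V[:3,3]; r=V[:3,:3]@[x,y,1]; return o+r*(z-o[2])/r[2]
def pd(d,u,v):
    x,y=ray(d,u,v); z=d['z_map'][int(round(v)),int(round(u))]; V=np.linalg.inv(d['view']); return V[:3,:3]@(np.array([x,y,1])*z)+V[:3,3]
def proj(d,p):
    V=d['view']; return cv2.projectPoints(np.array([p],float),cv2.Rodrigues(V[:3,:3])[0],V[:3,3],d['camera_matrix'],np.array([d['k1'],0,0,0,0],float))[0].ravel()
def st():
    s=env.get_state(); np.set_printoptions(precision=4,suppress=True)
    for k in s: print(k,np.array(s[k]))
    return s
E
python3 - <<'E'
from h import *
st()
d=snap('scene','s0'); d=snap('top','t0'); print(d['view'],d['k1'],d['camera_matrix'])
a=cv2.resize(load('t0')['color'],None,fx=1.42,fy=1.42); cv2.imwrite('pics/t0b.png',a)
E
```

```text
clock 0.0
joint_pos [-1.2616  0.314   0.045   1.3036 -0.      1.4312]
qvel [ 0.0011  0.001   0.0022 -0.0005  0.0011  0.0015]
tau [  0.0007 -48.0629  29.8534   0.0195   0.0001  -0.    ]
tcp_pos [ 0.2493 -0.5176  0.2304]
orientation [-0.0009  0.9749  0.2225 -0.0001]
wrist_force [ 0.0379 -0.8111 -0.2268]
ft_torque [ 0.0057 -0.0379  0.0034]
grip_force 0.0
finger_gap 0.08530058989232192
[[ 0.0011 -0.9999 -0.0103  0.0072]
 [-0.9945 -0.     -0.1047  0.5153]
 [ 0.1047  0.0103 -0.9944  1.2095]
 [ 0.      0.      0.      1.    ]] -0.09368677576847126 [[458.1506   0.     281.327 ]
 [  0.     458.1506 202.2345]
 [  0.       0.       1.    ]]
```

View pics/t0b.png

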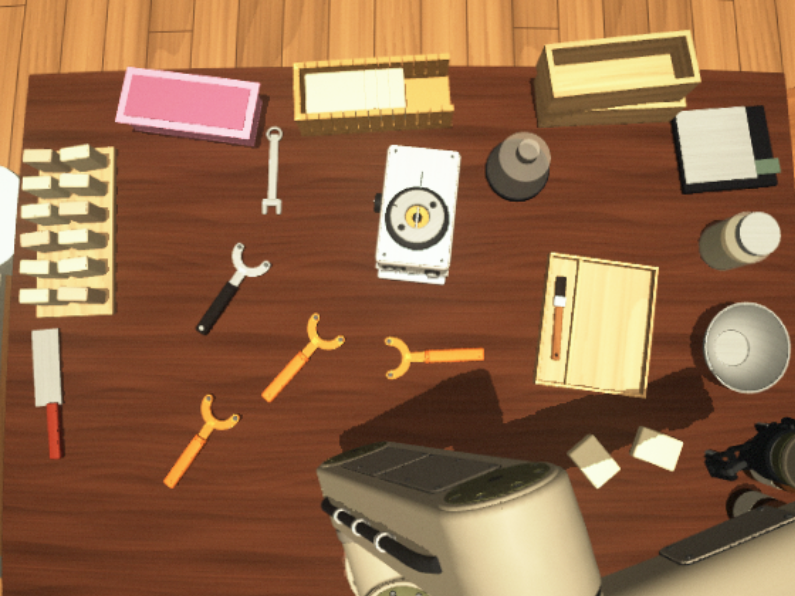

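View pics/s0.png

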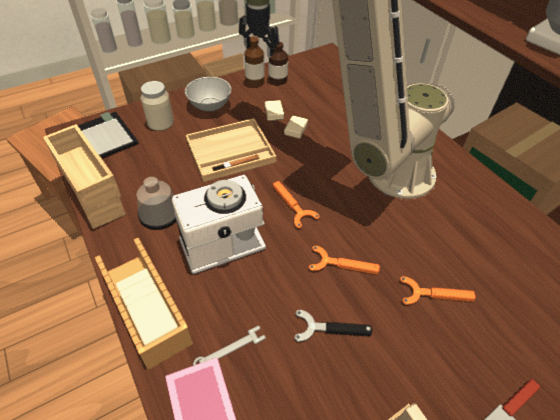

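The top view shows the black spanner with its butt at (203,328) and fork ends at (238,246) and (267,268). The ring is at (417,217) with the home line at (422,178), and the tray's wide bay is on the right, around (612,325). I'll enlarge these.

Run:
```python
from h import *
c=load('t0')['color']
a=cv2.resize(c[120:190,255:335],None,fx=5,fy=5,interpolation=cv2.INTER_CUBIC)  #ring
b=cv2.resize(c[165:240,135:195],None,fx=5,fy=5,interpolation=cv2.INTER_CUBIC)
t=np.zeros((375,700,3),np.uint8); t[:350,:400]=a; t[:375,400:]=b
cv2.imwrite('pics/crop0.png',t)
d=load('t0'); k=1.42
for n,u,v,z in [('butt',203,328,.02),('fa',238,246,.016),('fb',267,268,.016),('ring',417,217,.216),('t1',550,255,.03),('t2',657,268,.03),('t3',645,396,.03),('t4',536,385,.03),('hopper',528,150,.14)]:
    print(n,pz(d,u/k,v/k,z),pd(d,u/k,v/k))
```

```text
butt [0.43715206 0.38524263 0.02      ] [0.43704629 0.38443744 0.02254997]
fa [0.59714376 0.3222946  0.016     ] [0.59712983 0.322273   0.01608179]
fb [0.55381537 0.26412467 0.016     ] [0.55412821 0.26462648 0.01368895]
ring [ 0.61036362 -0.02286368  0.216     ] [ 0.61324902 -0.02308949  0.2026238 ]
t1 [ 0.57687897 -0.28022039  0.03      ] [ 0.57674609 -0.28002915  0.03085338]
t2 [ 0.55212112 -0.48786876  0.03      ] [ 0.55203212 -0.48761043  0.0306567 ]
t3 [ 0.30856873 -0.45600965  0.03      ] [ 0.3084091  -0.4569406   0.02746607]
t4 [ 0.33065742 -0.24861877  0.03      ] [ 0.32937232 -0.25428404  0.00143703]
hopper [ 0.74843243 -0.22167303  0.14      ] [ 0.74790925 -0.22136081  0.14161147]
```

View pics/crop0.png

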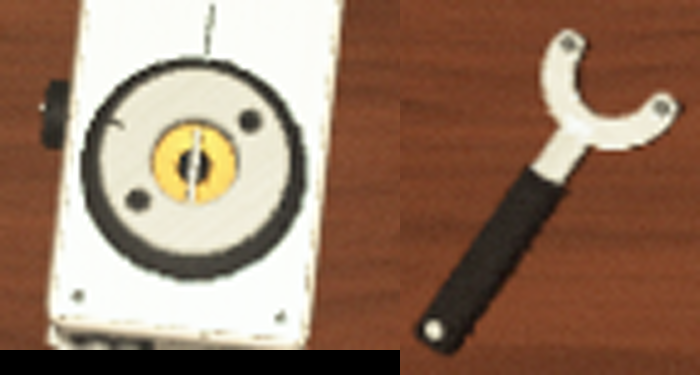

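The crop shows the ring holes at about (137,200) and (250,120), the rim line at (117,124), the home line at (209,45), and the prong dots at (568,43) and (662,106). The butt dot is at (432,330).

```bash
cat >> h.py <<'E'
def T(p): return np.arctan2(p[1],p[0])
E
python3 - <<'E'
from h import *
d=load('t0')
f=lambda x,y,u0,v0:(u0+(x+.5)/5-.5, v0+(y+.5)/5-.5)
g=lambda x,y,z:pz(d,*f(x,y,255,120),z)
s=lambda x,y,z:pz(d,*f(x-400,y,135,165),z)
h1,h2,c,rim,hm,hm0=g(137,200,.216),g(250,120,.216),g(194,157,.216),g(117,124,.216),g(207,52,.195),g(212,5,.195)
m=(h1+h2)/2
print('holes',h1,h2,'mid',m,'c',c,'sep',np.linalg.norm(h1-h2),'ang',T(h2-h1))
print('home line dir',T(hm0-hm),T(hm-m),'rim',T(rim-m),np.linalg.norm(rim-m))
a,b,bt=s(568,43,.016),s(662,106,.016),s(432,330,.022)
mm=(a+b)/2; print('spanner',a,b,np.linalg.norm(a-b),bt,'yaw',T(mm-bt),T(a-b)-np.pi/2,np.linalg.norm((mm-bt)[:2]))
e=mm-bt; yaw=T(a-b)-np.pi/2; print('org',mm[:2]-.09*np.array([np.cos(yaw),np.sin(yaw)]), 'org by T(e)', mm[:2]-.09*np.array([np.cos(T(e)),np.sin(T(e))]))
# grinder corners etc
E
```

```text
holes [0.59442439 0.0040936  0.216     ] [ 0.63214302 -0.04827379  0.216     ] mid [ 0.6132837 -0.0220901  0.216    ] c [ 0.61464947 -0.02226728  0.216     ] sep 0.06453710705877562 ang -0.9465958027448798
home line dir -0.10636721262349443 -0.11921285641401796 rim 1.123838795323169 0.03935886227732751
spanner [0.59724815 0.32062986 0.016     ] [0.56195796 0.26717587 0.016     ] 0.06405252949924119 [0.43809726 0.39009275 0.022     ] yaw -0.5970120842026109 -0.5835105643449279 0.17110343106372325
org [0.50449503 0.343489  ] org by T(e) [0.50517134 0.34449852]
```

```bash
cat >> h.py <<'E'
def move(x,y,z,yaw):
    "shift (mm) and turn in tool frame from the present pose to TCP x,y,z, tool down, tool x at yaw"
    s=env.get_state(); q=np.array(s['orientation']); A=R.from_quat(np.r_[q[1:],q[0]])
    B=R.from_matrix(np.array([[np.cos(yaw),np.sin(yaw),0],[np.sin(yaw),-np.cos(yaw),0],[0,0,-1]]))
    print('xyz',np.round(A.inv().apply(np.array([x,y,z])-s['tcp_pos'])*1000,1),'turn',np.round((A.inv()*B).as_rotvec(),4),'clock',s['clock'],'wf',np.round(s['wrist_force'],1))
E
python3 -c "
from h import *
move(.505,.344,.2,2.551)"
```

```text
xyz [ 604.2 -665.3   31.7] turn [-7.0000e-04 -1.8000e-03 -2.1022e+00] clock 0.1 wf [ 1.   0.3 -0.7]
```

{"fn": "apply_moves", "kwargs": {
  "rows": [
    {"xyz": [604,-665,32],"turn": [0,0,-2.1],"grip": 0.6},
    {"xyz": [604,-665,32],"turn": [0,0,-2.1],"grip": 0.6},
    {"xyz": [604,-665,32],"turn": [0,0,-2.1],"grip": 0.6},
    {"xyz": [604,-665,32],"turn": [0,0,-2.1],"grip": 0.6},
    {"xyz": [604,-665,32],"turn": [0,0,-2.1],"grip": 0.6},
    {"xyz": [604,-665,32],"turn": [0,0,-2.1],"grip": 0.6},
    {"xyz": [604,-665,32],"turn": [0,0,-2.1],"grip": 0.6},
    {"xyz": [604,-665,32],"turn": [0,0,-2.1],"grip": 0.6},
    {"xyz": [604,-665,32],"turn": [0,0,-2.1],"grip": 0.6},
    {"xyz": [604,-665,32],"turn": [0,0,-2.1],"grip": 0.6},
    {"xyz": [604,-665,32],"turn": [0,0,-2.1],"grip": 0.6},
    {"xyz": [604,-665,32],"turn": [0,0,-2.1],"grip": 0.6}
  ]
}}

```text
clock: 1.1
tcp_pos: [0.3915, -0.037, 0.2134]
orientation: [0.0, 0.559, 0.829, -0.0]
wrist_force: [0.9, -0.2, 0.5]
finger_gap: 0.0511
grip_force: 0.0
```

```bash
python3 -c "
from h import *
st();move(.505,.344,.2,2.551)"
```

```text
clock 1.1
joint_pos [-0.2991 -0.0323 -0.405   1.1978 -0.0001  0.888 ]
qvel [ 1.3036  0.1615  0.1132 -0.0639 -0.0018 -0.1932]
tau [ -6.124  -29.9455  27.7272   0.8205   0.0242   0.1972]
tcp_pos [ 0.3915 -0.037   0.2134]
orientation [ 0.0001  0.5593  0.829  -0.    ]
wrist_force [ 0.941  -0.1597  0.5213]
ft_torque [-0.01   -0.0996  0.0545]
grip_force 0.0
finger_gap 0.051135402294691955
xyz [310.8 247.9  13.3] turn [ 0.      0.0003 -0.5965] clock 1.1 wf [ 0.9 -0.2  0.5]
```

{"fn": "apply_moves", "kwargs": {
  "rows": [
    {"xyz": [300,235,13],"turn": [0,0,-0.59],"grip": 0.6},
    {"xyz": [300,235,13],"turn": [0,0,-0.59],"grip": 0.6},
    {"xyz": [300,235,13],"turn": [0,0,-0.59],"grip": 0.6},
    {"xyz": [300,235,13],"turn": [0,0,-0.59],"grip": 0.6},
    {"xyz": [300,235,13],"turn": [0,0,-0.59],"grip": 0.6},
    {"xyz": [300,235,13],"turn": [0,0,-0.59],"grip": 0.6},
    {"xyz": [300,235,13],"turn": [0,0,-0.59],"grip": 0.6},
    {"xyz": [300,235,13],"turn": [0,0,-0.59],"grip": 0.6},
    {"xyz": [300,235,13],"turn": [0,0,-0.59],"grip": 0.6},
    {"xyz": [300,235,13],"turn": [0,0,-0.59],"grip": 0.6},
    {"xyz": [300,235,13],"turn": [0,0,-0.59],"grip": 0.6},
    {"xyz": [300,235,13],"turn": [0,0,-0.59],"grip": 0.6}
  ]
}}

```text
clock: 2.1
tcp_pos: [0.4986, 0.3262, 0.1995]
orientation: [-0.001, 0.296, 0.955, -0.001]
wrist_force: [0.6, -1.1, 0.3]
finger_gap: 0.0514
grip_force: 0.0
```

```bash
python3 -c "
from h import *
move(.505,.344,.2,2.551)
d=snap('wrist','w0'); cv2.imwrite('pics/w0b.png',cv2.resize(d['color'],None,fx=1.4,fy=1.4))
move(.505,.344,.2,2.551)"
```

```text
xyz [ 4.8 18.3 -0.5] turn [-0.0023 -0.0007 -0.0112] clock 2.1 wf [ 0.6 -1.1  0.3]
xyz [ 5.3 18.8 -0.1] turn [-0.0018 -0.0005 -0.0124] clock 2.15 wf [-0.2 -0.3  0.9]
```

View pics/w0b.png

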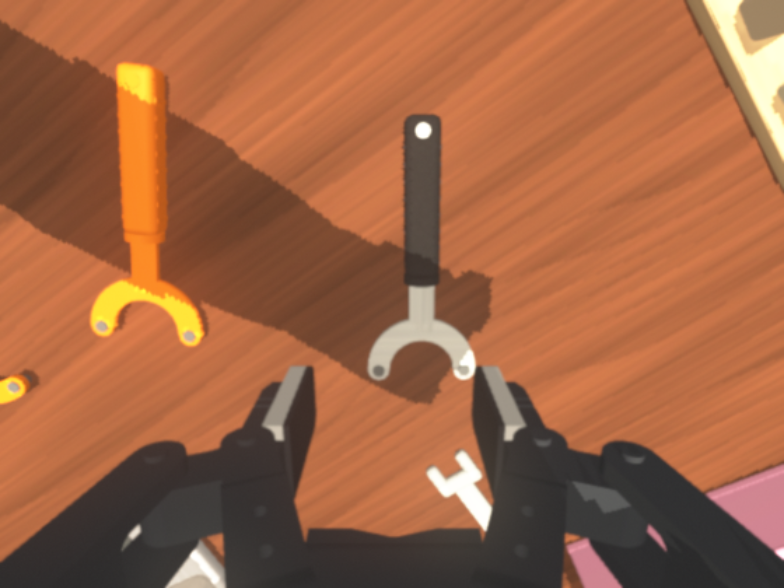

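The wrist view shows the prong dots at (378,371) and (464,370), the butt dot at (423,130), and the handle's head end at (422,285), x from 404 to 440.

Run:
```python
from h import *
d=load('w0');k=1.4
P=lambda u,v,z:pz(d,u/k,v/k,z)
b_,a_=P(464,370,.016),P(378,371,.016); bt=P(423,130,.022); he=P(422,285,.022); 
print(a_,b_,np.linalg.norm(a_-b_),bt,he,pd(d,422/k,270/k))
m=(a_+b_)/2; yaw=T((m+he)/2-(bt)); print('yaw',yaw, T(m-bt),T(he-bt),'perp',T(b_-a_)-np.pi/2,T(a_-b_)-np.pi/2)
y=T(m-bt)
print('org',m[:2]-.09*np.array([np.cos(y),np.sin(y)]),he[:2]-.018*np.array([np.cos(y),np.sin(y)]))
```

```text
[0.56102349 0.26858557 0.016     ] [0.5969439  0.32228071 0.016     ] 0.06460220163836392 [0.43724483 0.39064936 0.022     ] [0.52210443 0.33362553 0.022     ] [0.51287717 0.3396698  0.0230565 ]
yaw -0.5915820979399509 -0.591528827744107 -0.5916710653142088 perp -0.5895952026033219 -3.731187856193115
org [0.50427567 0.34561991] [0.50716282 0.34366288]
```

{"fn": "apply_moves", "kwargs": {
  "rows": [
    {"xyz": [5,19,40],"turn": [0,0,-0.012],"grip": 0.6},
    {"xyz": [5,19,80],"turn": [0,0,-0.012],"grip": 0.6},
    {"xyz": [5,19,120],"turn": [0,0,-0.012],"grip": 0.6},
    {"xyz": [5,19,150],"turn": [0,0,-0.012],"grip": 0.6},
    {"xyz": [5,19,165],"turn": [0,0,-0.012],"grip": 0.6},
    {"xyz": [5,19,165],"turn": [0,0,-0.012],"grip": 0.6},
    {"xyz": [5,19,165],"turn": [0,0,-0.012],"grip": 0.6}
  ]
}}

```text
clock: 2.73
tcp_pos: [0.5055, 0.3431, 0.0355]
orientation: [-0.001, 0.292, 0.956, -0.001]
wrist_force: [0.7, 1.2, -0.1]
finger_gap: 0.0511
grip_force: 0.0
```

```bash
python3 -c "
from h import *
move(.505,.3447,.004,2.5506)"
```

```text
xyz [ 1.3  1.1 31.5] turn [-0.0018 -0.0007 -0.0018] clock 2.7333 wf [ 0.7  1.2 -0.1]
```

{"fn": "apply_moves", "kwargs": {
  "rows": [
    {"xyz": [1,1,20],"turn": [-0.002,-0.001,-0.002],"grip": 0.6},
    {"xyz": [1,1,31],"turn": [-0.002,-0.001,-0.002],"grip": 0.6},
    {"xyz": [1,1,31],"turn": [-0.002,-0.001,-0.002],"grip": 0.6},
    {"xyz": [1,1,31],"turn": [-0.002,-0.001,-0.002],"grip": 0.2},
    {"xyz": [1,1,31],"turn": [-0.002,-0.001,-0.002],"grip": 0},
    {"xyz": [1,1,31],"turn": [-0.002,-0.001,-0.002],"grip": 0},
    {"xyz": [1,1,31],"turn": [-0.002,-0.001,-0.002],"grip": 0},
    {"xyz": [1,1,31],"turn": [-0.002,-0.001,-0.002],"grip": 0},
    {"xyz": [1,1,31],"turn": [-0.002,-0.001,-0.002],"grip": 0},
    {"xyz": [1,1,31],"turn": [-0.002,-0.001,-0.002],"grip": 0}
  ],
  "force": 100
}}

```text
clock: 3.57
tcp_pos: [0.5066, 0.3466, 0.0063]
orientation: [0.002, 0.29, 0.957, 0.001]
wrist_force: [-1.0, -1.0, 5.1]
finger_gap: 0.0215
grip_force: 99.1
```

```bash
python3 -c "
from h import *
st();move(.505,.3447,.004,2.5506)"
```

```text
clock 3.5667
joint_pos [ 0.4695  0.5359 -0.1953  0.8353 -0.0005  1.0584]
qvel [ 0.0002 -0.0003  0.0007  0.0001 -0.0006  0.002 ]
tau [  0.3974 -51.9584  24.2616  -0.8954   0.2591  -0.0233]
tcp_pos [0.5066 0.3466 0.0063]
orientation [0.0017 0.2902 0.957  0.0013]
wrist_force [-0.9747 -1.0112  5.0775]
ft_torque [-0.3796  0.2652  0.0191]
grip_force 99.1483998298645
finger_gap 0.02149668641040181
xyz [ 0.3 -2.5  2.3] turn [0.0035 0.0025 0.0021] clock 3.5667 wf [-1.  -1.   5.1]
```

{"fn": "apply_moves", "kwargs": {
  "rows": [
    {"xyz": [0,0,-10],"turn": [0,0,0],"grip": 0},
    {"xyz": [0,0,-45],"turn": [0,0,0],"grip": 0},
    {"xyz": [0,0,-85],"turn": [0,0,0],"grip": 0},
    {"xyz": [0,0,-125],"turn": [0,0,0],"grip": 0},
    {"xyz": [0,0,-165],"turn": [0,0,0],"grip": 0},
    {"xyz": [0,0,-205],"turn": [0,0,0],"grip": 0},
    {"xyz": [0,0,-245],"turn": [0,0,0],"grip": 0},
    {"xyz": [0,0,-260],"turn": [0,0,0],"grip": 0},
    {"xyz": [0,0,-260],"turn": [0,0,0],"grip": 0}
  ]
}}

```text
clock: 4.32
tcp_pos: [0.5071, 0.3471, 0.2708]
orientation: [0.004, 0.29, 0.957, 0.004]
wrist_force: [0.3, -0.3, -2.6]
finger_gap: 0.022
grip_force: 99.0
```

```bash
python3 -c "
from h import *
st();move(.5403,-.0747,.266,3.766)"
```

```text
clock 4.3167
joint_pos [0.4697 0.3767 0.2323 1.4143 0.0002 1.0583]
qvel [ 0.0005  0.0438 -0.1172 -0.0807  0.0001 -0.0002]
tau [ -0.1599 -52.2173  30.8326   0.8548  -0.0394   0.0018]
tcp_pos [0.5071 0.3471 0.2708]
orientation [0.0043 0.2901 0.957  0.0042]
wrist_force [ 0.3279 -0.3272 -2.5691]
ft_torque [ 0.0019 -0.0247  0.0203]
grip_force 99.01724696159363
finger_gap 0.02197020897663511
xyz [-261.8 -332.5    2.8] turn [ 0.0058  0.0115 -1.213 ] clock 4.3167 wf [ 0.3 -0.3 -2.6]
```

{"fn": "apply_moves", "kwargs": {
  "rows": [
    {"xyz": [-262,-332,3],"turn": [0.006,0.011,-1.213],"grip": 0},
    {"xyz": [-262,-332,3],"turn": [0.006,0.011,-1.213],"grip": 0},
    {"xyz": [-262,-332,3],"turn": [0.006,0.011,-1.213],"grip": 0},
    {"xyz": [-262,-332,3],"turn": [0.006,0.011,-1.213],"grip": 0},
    {"xyz": [-262,-332,3],"turn": [0.006,0.011,-1.213],"grip": 0},
    {"xyz": [-262,-332,3],"turn": [0.006,0.011,-1.213],"grip": 0},
    {"xyz": [-262,-332,3],"turn": [0.006,0.011,-1.213],"grip": 0},
    {"xyz": [-262,-332,3],"turn": [0.006,0.011,-1.213],"grip": 0},
    {"xyz": [-262,-332,3],"turn": [0.006,0.011,-1.213],"grip": 0},
    {"xyz": [-262,-332,3],"turn": [0.006,0.011,-1.213],"grip": 0},
    {"xyz": [-262,-332,3],"turn": [0.006,0.011,-1.213],"grip": 0},
    {"xyz": [-262,-332,3],"turn": [0.006,0.011,-1.213],"grip": 0}
  ]
}}

```text
clock: 5.32
tcp_pos: [0.5383, -0.0819, 0.2587]
orientation: [-0.006, -0.305, 0.952, -0.002]
wrist_force: [0.1, 0.7, -3.2]
finger_gap: 0.0213
grip_force: 99.3
```

{"fn": "apply_moves", "kwargs": {
  "rows": [
    {"xyz": [0,0,0],"turn": [0,0,0],"grip": 0},
    {"xyz": [0,0,0],"turn": [0,0,0],"grip": 0},
    {"xyz": [0,0,0],"turn": [0,0,0],"grip": 0},
    {"xyz": [0,0,0],"turn": [0,0,0],"grip": 0}
  ]
}}

```text
clock: 5.65
tcp_pos: [0.5384, -0.0741, 0.2607]
orientation: [-0.005, -0.308, 0.951, -0.001]
wrist_force: [-0.5, 0.6, -2.9]
finger_gap: 0.0216
grip_force: 99.3
```

```bash
python3 -c "
from h import *
move(.5403,-.0747,.24,3.766)
d=snap('top','t1'); e=snap('scene','s1');w=snap('wrist','w1')
a=cv2.resize(d['color'][120:190,255:335],None,fx=5,fy=5,interpolation=cv2.INTER_CUBIC)
b=cv2.resize(e['color'][150:250,160:275],None,fx=3.4,fy=3.4,interpolation=cv2.INTER_CUBIC)[:350]
cv2.imwrite('pics/c1.png',np.hstack([a[:340],b[:340]]))
print(pd(d,290,150))"
```

```text
xyz [-1.4 -1.7 20.7] turn [ 0.0018 -0.0099  0.0016] clock 5.65 wf [-0.5  0.6 -2.9]
[ 0.61967992 -0.01450856  0.20400412]
```

View pics/c1.png

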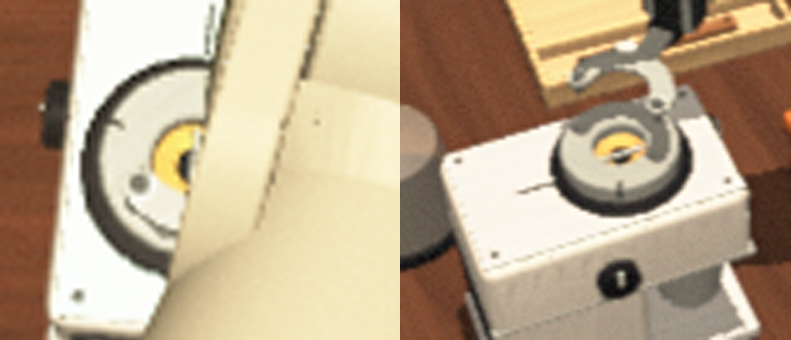

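The top view shows prong A's dot at (138,183), with prong B hidden by the arm. The scene view shows the fork level, with ends near (578,78) and (657,103). I'll check both against the model.

Run:
```python
from h import *
s=env.get_state(); q=np.array(s['orientation']); A=R.from_quat(np.r_[q[1:],q[0]]).as_matrix(); print(A)
t=np.array(s['tcp_pos'])
# spanner axes: x=-toolx, y=tooly? z=-toolz ; y = z cross x
X=-A[:,0]; Z=-A[:,2]; Y=np.cross(Z,X)
o=t-.0063*Z
pa=lambda sy,z:o+.09*X+sy*.032*Y+z*Z
d=load('t1'); e=load('s1')
u=proj(d,pa(1,.016)); print('top model dot a',u,'crop',(u-[255,120]+.5)*5-.5)
ob=(255+138.5/5-.5,120+183.5/5-.5); print('obs xyz',pz(d,*ob,pa(1,.016)[2]),'model',pa(1,.016), 'depth',pd(d,*ob))
sc=7; x0,y0=205,165
im=cv2.resize(e['color'][y0:y0+50,x0:x0+60],None,fx=sc,fy=sc,interpolation=cv2.INTER_CUBIC)
e0=load('s0'); im0=cv2.resize(e0['color'][170:220,195:255],None,fx=6,fy=6,interpolation=cv2.INTER_CUBIC)
for sy in(1,-1):
    p=proj(e,pa(sy,.016)); print('scene model',sy,(p-[x0,y0]+.5)*sc-.5,pd(e,*p),pa(sy,.016))
    p=proj(e,pa(sy,0)); print('tip',(p-[x0,y0]+.5)*sc-.5)
for h in ([.59442,.00409,.216],[.63214,-.04827,.216]): print('hole in s0 crop',(proj(e0,h)-[195,170]+.5)*6-.5)
out=np.zeros((350,790,3),np.uint8); out[:350,:420]=im; out[:300,425:785]=im0; cv2.imwrite('pics/c2.png',out)
```

```text
[[-8.10304587e-01 -5.85950808e-01 -8.25386678e-03]
 [-5.85932032e-01  8.10346058e-01 -4.78744983e-03]
 [ 9.49369851e-03  9.56912374e-04 -9.99954476e-01]]
top model dot a [281.65860721 155.39251422] crop [135.29303606 178.96257112]
obs xyz [0.5911806  0.00317532 0.26999935] model [0.59298378 0.00436345 0.26999935] depth [0.59071663 0.00315618 0.27222914]
scene model 1 [212.31576606 111.09741724] [0.59378159 0.00626515 0.27214149] [0.59298378 0.00436345 0.26999935]
tip [215.25255033 142.74729071]
scene model -1 [49.46522672 54.91554412] [ 0.6307241  -0.04679355  0.27067691] [ 0.63048463 -0.0474987   0.26993811]
tip [54.1557557  86.70615459]
hole in s0 crop [246.09812147 155.964108  ]
hole in s0 crop [110.46213892 107.51735111]
```

View pics/c2.png

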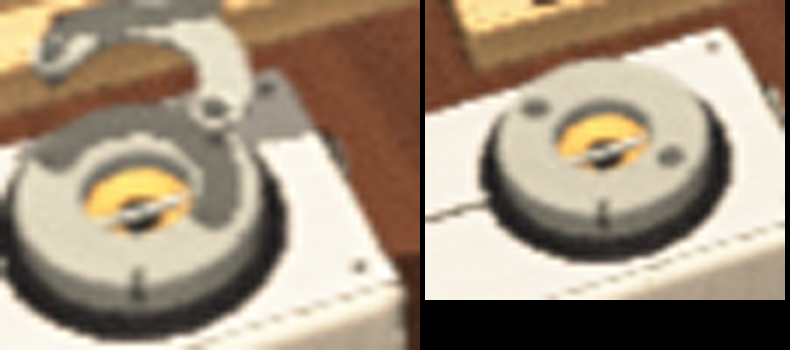

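Run:
```python
from h import *
from scipy.optimize import least_squares
s=env.get_state(); q=np.array(s['orientation']); A=R.from_quat(np.r_[q[1:],q[0]]).as_matrix(); t=np.array(s['tcp_pos'])
X=-A[:,0]; Z=-A[:,2]; Y=np.cross(Z,X); o=t-.0063*Z
d=load('t1'); e=load('s1')
obs=[(d,1,(255+138.5/5-.5,120+183.5/5-.5)),(e,1,(205+212.5/7-.5,165+106.5/7-.5)),(e,-1,(205+51.5/7-.5,165+60.5/7-.5))]
def pt(p,sy,z=.016):
    r=R.from_rotvec([0,0,p[3]]).as_matrix()
    return o+r@(.09*X+sy*.032*Y+z*Z)+p[:3]
def f(p):
    r=[]
    for c,sy,uv in obs: r+=list((proj(c,pt(p,sy))-uv)/.4)
    return r+[p[0]/.002,p[1]/.002,p[2]/.0015,p[3]/.02]
r=least_squares(f,np.zeros(4),x_scale=[.001,.001,.001,.01]); print(r.x,np.round(r.fun,2))
h1,h2=np.array([.59442,.00409]),np.array([.63214,-.04827])
for p in (np.zeros(4),r.x):
    a,b=pt(p,1,0),pt(p,-1,0); m=(a+b)/2; print('tips',a,b,'mid err',(h1+h2)/2-m[:2],'yaw err',T(h1-h2)-T(a-b))
```

```text
[ 3.01846500e-05 -1.73182579e-03 -7.48276535e-04  1.50614866e-02] [-0.29 -0.54  0.82  1.33 -0.26 -1.64  0.02 -0.87 -0.5   0.75]
tips [0.59285171 0.00428685 0.25400008] [ 0.63035257 -0.0475753   0.25393884] mid err [ 0.00167786 -0.00044577] yaw err -0.001768599496845269
tips [0.59169099 0.00336205 0.25325181] [ 0.62996868 -0.04792942  0.25319056] mid err [0.00245017 0.00019368] yaw err -0.016830086060016125
```

```bash
python3 -c "
from h import *
move(.5405,-.0742,.2285,3.760)"
```

```text
xyz [-1.8 -1.  32.6] turn [ 0.0009 -0.0095  0.0077] clock 5.8 wf [-0.6 -0.1 -2.9]
```

{"fn": "apply_moves", "kwargs": {
  "rows": [
    {"xyz": [-1.8,-1,15],"turn": [0.001,-0.01,0.008],"grip": 0},
    {"xyz": [-1.8,-1,28],"turn": [0.001,-0.01,0.008],"grip": 0},
    {"xyz": [-1.8,-1,32],"turn": [0.001,-0.01,0.008],"grip": 0},
    {"xyz": [-1.8,-1,32],"turn": [0.001,-0.01,0.008],"grip": 0},
    {"xyz": [-1.8,-1,32],"turn": [0.001,-0.01,0.008],"grip": 0},
    {"xyz": [-1.8,-1,32],"turn": [0.001,-0.01,0.008],"grip": 0}
  ]
}}

```text
clock: 6.3
tcp_pos: [0.541, -0.0753, 0.2299]
orientation: [0.001, -0.303, 0.953, -0.0]
wrist_force: [-0.4, 0.1, -2.9]
finger_gap: 0.0217
grip_force: 99.3
```

Run:
```python
from h import *
move(.5405,-.0742,.2285,3.760)
s=env.get_state(); q=np.array(s['orientation']); A=R.from_quat(np.r_[q[1:],q[0]]).as_matrix(); t=np.array(s['tcp_pos'])
X=-A[:,0]; Z=-A[:,2]; Y=np.cross(Z,X); o=t-.0063*Z
d=snap('top','t2'); e=snap('scene','s2')
f=lambda c,b,k:cv2.resize(c['color'][b[1]:b[1]+50,b[0]:b[0]+55],None,fx=7,fy=7,interpolation=cv2.INTER_CUBIC)
cv2.imwrite('pics/c3.png',np.hstack([f(d,(260,130),7),f(e,(200,170),7)]))
for sy in(1,-1):
    p=o+.09*X+sy*.032*Y+.016*Z
    print(sy,p,'tip',p-.016*Z,'top',(proj(d,p)-[260,130]+.5)*7-.5,'scene',(proj(e,p)-[200,170]+.5)*7-.5+[385,0])
```

```text
xyz [-0.3  1.2  1.4] turn [-0.001   0.0012 -0.0018] clock 6.3 wf [-0.4  0.1 -2.9]
1 [0.59588941 0.00281051 0.23969788] tip [0.59591505 0.0028084  0.2236979 ] top [160.33281216 191.25811354] scene [627.93585713 136.08491328]
-1 [ 0.63289681 -0.04940489  0.23976405] tip [ 0.63292244 -0.049407    0.22376407] top [321.61405137  78.94517174] scene [469.31058163  78.78784758]
```

View pics/c3.png

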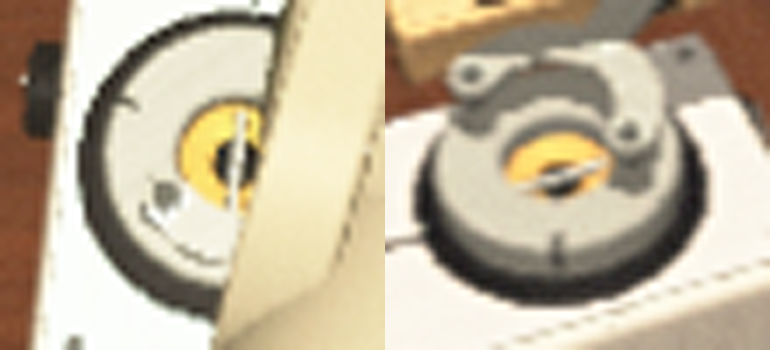

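Dots now: top A at (166,195), scene A at (628,133), and scene B at (470,75). I'll refit.

Run:
```python
from h import *
from scipy.optimize import least_squares
s=env.get_state(); q=np.array(s['orientation']); A=R.from_quat(np.r_[q[1:],q[0]]).as_matrix(); t=np.array(s['tcp_pos'])
X=-A[:,0]; Z=-A[:,2]; Y=np.cross(Z,X); o=t-.0063*Z
d=load('t2'); e=load('s2')
obs=[(d,1,(260+166.5/7-.5,130+195.5/7-.5)),(e,1,(200+(628.5-385)/7-.5,170+133.5/7-.5)),(e,-1,(200+(470.5-385)/7-.5,170+75.5/7-.5))]
def pt(p,sy,z=.016):
    return o+R.from_rotvec([0,0,p[3]]).as_matrix()@(.09*X+sy*.032*Y+z*Z)+p[:3]
def f(p):
    r=[]
    for c,sy,uv in obs: r+=list((proj(c,pt(p,sy))-uv)/.3)
    return r+[p[0]/.003,p[1]/.003,p[2]/.0015,p[3]/.02]
r=least_squares(f,np.zeros(4),x_scale=[.001,.001,.001,.01]); print(r.x,np.round(r.fun,2))
h1,h2=np.array([.59442,.00409]),np.array([.63214,-.04827])
a,b=pt(r.x,1,0),pt(r.x,-1,0); m=(a+b)/2; er=(h1+h2)/2-m[:2]; print('tips',a,b,'mid err',er,'yaw err',T(h1-h2)-T(a-b))
y=T(A[:,0]); print(y)
# rotating about the ring centre by dy
dy=T(h1-h2)-T(a-b); tt=t[:2]+er; c=(h1+h2)/2; tn=c+R.from_rotvec([0,0,dy]).as_matrix()[:2,:2]@(tt-c); print(tn)
move(*tn,.2285,y+dy)
```

```text
[-0.0011733  -0.00148839 -0.00038449 -0.00134356] [-0.12 -0.26  0.14 -0.21  0.02  0.09 -0.39 -0.5  -0.26 -0.07]
tips [0.59494263 0.00106013 0.22334563] [ 0.63186862 -0.05121285  0.22342714] mid err [-0.00012563  0.00298636] yaw err 0.00927165412484765
-2.525234337057554
[ 0.54140344 -0.07319606]
xyz [-1.6  1.7  1.4] turn [-0.0013  0.0014 -0.0093] clock 6.4 wf [ 0.4 -0.3 -2.1]
```

{"fn": "apply_moves", "kwargs": {
  "rows": [
    {"xyz": [-1.6,1.7,0],"turn": [0,0,-0.009],"grip": 0},
    {"xyz": [-1.6,1.7,0],"turn": [0,0,-0.009],"grip": 0},
    {"xyz": [-1.6,1.7,0],"turn": [0,0,-0.009],"grip": 0},
    {"xyz": [-1.6,1.7,4],"turn": [0,0,-0.009],"grip": 0},
    {"xyz": [-1.6,1.7,7],"turn": [0,0,-0.009],"grip": 0},
    {"xyz": [-1.6,1.7,9],"turn": [0,0,-0.009],"grip": 0},
    {"xyz": [-1.6,1.7,11],"turn": [0,0,-0.009],"grip": 0},
    {"xyz": [-1.6,1.7,11],"turn": [0,0,-0.009],"grip": 0}
  ]
}}

```text
clock: 7.07
tcp_pos: [0.5405, -0.0731, 0.2173]
orientation: [-0.0, -0.308, 0.952, 0.0]
wrist_force: [-0.1, 0.5, -3.0]
finger_gap: 0.0213
grip_force: 99.3
```

```bash
python3 -c "
from h import *
s=st()"
```

```text
clock 7.0667
joint_pos [-0.2817  0.2608 -0.0595  1.2514  0.0003 -0.9069]
qvel [-0.0003 -0.0045  0.0098  0.0081 -0.0011  0.0008]
tau [  0.0139 -46.6261  30.9802  -0.1277   0.0279   0.0003]
tcp_pos [ 0.5405 -0.0731  0.2173]
orientation [-0.0003 -0.3075  0.9515  0.0004]
wrist_force [-0.1062  0.506  -3.0223]
ft_torque [-0.025   0.0256 -0.0313]
grip_force 99.25960063934326
finger_gap 0.021329181610798015
```

{"fn": "apply_moves", "kwargs": {
  "rows": [
    {"xyz": [-0.5,-0.3,2],"turn": [0,0,0],"grip": 0},
    {"xyz": [-0.5,-0.3,4],"turn": [0,0,0],"grip": 0},
    {"xyz": [-0.5,-0.3,6],"turn": [0,0,0],"grip": 0},
    {"xyz": [-0.5,-0.3,6],"turn": [0,0,0],"grip": 0},
    {"xyz": [-0.5,-0.3,6],"turn": [0,0,0],"grip": 0}
  ]
}}

```text
clock: 7.48
tcp_pos: [0.5416, -0.0731, 0.2123]
orientation: [0.0, -0.308, 0.952, -0.0]
wrist_force: [0.2, -0.6, -1.5]
finger_gap: 0.0218
grip_force: 99.6
```

```bash
python3 -c "
from h import *
s=st()"
```

```text
clock 7.4833
joint_pos [-0.2813  0.2633 -0.0685  1.2381  0.0004 -0.9065]
qvel [ 0.0002  0.0014  0.0029 -0.0001 -0.0015  0.0003]
tau [  0.1421 -45.7319  30.1991  -0.0205   0.0044  -0.0088]
tcp_pos [ 0.5416 -0.0731  0.2123]
orientation [ 0.0005 -0.3075  0.9515 -0.0001]
wrist_force [ 0.211  -0.6345 -1.4965]
ft_torque [ 0.0351  0.0362 -0.0191]
grip_force 99.6114456653595
finger_gap 0.021772478817106984
```

{"fn": "apply_moves", "kwargs": {
  "rows": [
    {"xyz": [0,0,1],"turn": [0,0,0],"grip": 0},
    {"xyz": [0,0,2],"turn": [0,0,0],"grip": 0},
    {"xyz": [0,0,2],"turn": [0,0,0],"grip": 0},
    {"xyz": [0,0,2],"turn": [0,0,0],"grip": 0}
  ]
}}

```text
clock: 7.82
tcp_pos: [0.5416, -0.0732, 0.2116]
orientation: [0.001, -0.308, 0.952, -0.001]
wrist_force: [-4.8, 0.0, 6.7]
finger_gap: 0.0209
grip_force: 100.7
```

Run:
```python
from h import *
s=st()
e=snap('scene','s3')
cv2.imwrite('pics/c4.png',cv2.resize(e['color'][165:235,190:270],None,fx=6,fy=6,interpolation=cv2.INTER_CUBIC))
```

```text
clock 7.8167
joint_pos [-0.2814  0.2625 -0.0713  1.2347  0.0003 -0.9067]
qvel [-0.001  -0.0007 -0.0001 -0.0003  0.0001  0.0012]
tau [  0.4028 -41.174   28.3878  -1.2025   0.0456   0.0842]
tcp_pos [ 0.5416 -0.0732  0.2116]
orientation [ 0.001  -0.3076  0.9515 -0.0005]
wrist_force [-4.8487  0.0405  6.6914]
ft_torque [0.1904 0.3952 0.132 ]
grip_force 100.68840980529785
finger_gap 0.020929481363164623
```

View pics/c4.png

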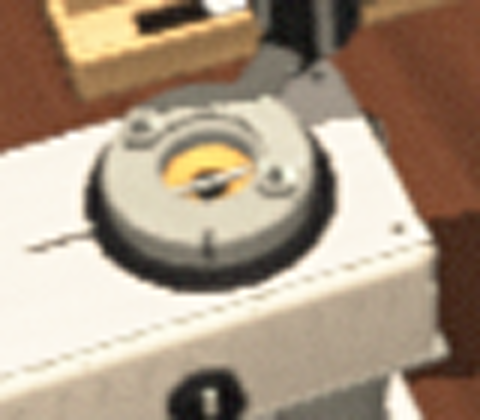

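The fork is flat on the ring and both prongs are in. Next I'll work out the arc about the ring's axis.

```bash
cat >> h.py <<'E'
C=np.array([.6133,-.0222])
def arc(ths):
    s=env.get_state(); q=np.array(s['orientation']); A=R.from_quat(np.r_[q[1:],q[0]]).as_matrix()
    c=(A.T@np.r_[C-s['tcp_pos'][:2],0])[:2]; print('c',c*1000,'yaw',T(A[:,0]))
    for th in ths:
        m=np.array([[np.cos(th),-np.sin(th)],[np.sin(th),np.cos(th)]]); print(th,np.round((c-m@c)*1000,1))
E
python3 -c "
from h import *
arc([.08,.16,.24,.32,.4,.48,.56,.64,.72,.8,.88,.96])"
```

```text
c [-87.94747591  -0.54891781] yaw -2.516337785615266
0.08 [-0.3  7. ]
0.16 [-1.2 14. ]
0.24 [-2.7 20.9]
0.32 [-4.6 27.6]
0.4 [-7.2 34.2]
0.48 [-10.2  40.6]
0.56 [-13.7  46.6]
0.64 [-17.7  52.4]
0.72 [-22.2  57.9]
0.8 [-27.1  62.9]
0.88 [-32.3  67.6]
0.96 [-38.   71.8]
```

{"fn": "apply_moves", "kwargs": {
  "rows": [
    {"xyz": [-0.3,7,-0.5],"turn": [0,0,0.08],"grip": 0},
    {"xyz": [-1.2,14,-0.5],"turn": [0,0,0.16],"grip": 0},
    {"xyz": [-2.7,20.9,-0.5],"turn": [0,0,0.24],"grip": 0},
    {"xyz": [-4.6,27.6,-0.5],"turn": [0,0,0.32],"grip": 0},
    {"xyz": [-7.2,34.2,-0.5],"turn": [0,0,0.4],"grip": 0},
    {"xyz": [-7.2,34.2,-0.5],"turn": [0,0,0.4],"grip": 0},
    {"xyz": [-7.2,34.2,-0.5],"turn": [0,0,0.4],"grip": 0}
  ]
}}

```text
clock: 8.45
tcp_pos: [0.5277, -0.0413, 0.2116]
orientation: [0.001, -0.114, 0.994, -0.0]
wrist_force: [-2.7, -2.1, 6.6]
finger_gap: 0.0215
grip_force: 100.5
```

```bash
python3 -c "
from h import *
st();arc([.08,.16,.24,.32,.4,.48,.56,.64,.72,.8,.84])"
```

```text
clock 8.45
joint_pos [-0.2299  0.2294 -0.1146  1.2244 -0.     -0.4574]
qvel [-0.0052  0.0051  0.003   0.0056  0.0068 -0.021 ]
tau [  1.0348 -39.6837  27.9577  -0.7496   0.2921   0.1125]
tcp_pos [ 0.5277 -0.0413  0.2116]
orientation [ 0.0011 -0.1135  0.9935 -0.0004]
wrist_force [-2.7185 -2.1045  6.5588]
ft_torque [-0.096   0.2149  0.0086]
grip_force 100.49713253974915
finger_gap 0.02152579741415043
c [-87.7534  -0.6842] yaw -2.9140845722434174
0.08 [-0.3  7. ]
0.16 [-1.2 14. ]
0.24 [-2.7 20.8]
0.32 [-4.7 27.6]
0.4 [-7.2 34.1]
0.48 [-10.2  40.4]
0.56 [-13.8  46.5]
0.64 [-17.8  52.3]
0.72 [-22.2  57.7]
0.8 [-27.1  62.7]
0.84 [-29.7  65.1]
```

{"fn": "apply_moves", "kwargs": {
  "rows": [
    {"xyz": [-0.3,7,0],"turn": [0,0,0.08],"grip": 0},
    {"xyz": [-1.2,14,0],"turn": [0,0,0.16],"grip": 0},
    {"xyz": [-2.7,20.8,0],"turn": [0,0,0.24],"grip": 0},
    {"xyz": [-4.7,27.6,0],"turn": [0,0,0.32],"grip": 0},
    {"xyz": [-7.2,34.1,0],"turn": [0,0,0.4],"grip": 0},
    {"xyz": [-10.2,40.4,0],"turn": [0,0,0.48],"grip": 0},
    {"xyz": [-13.8,46.5,0],"turn": [0,0,0.56],"grip": 0},
    {"xyz": [-17.8,52.3,0],"turn": [0,0,0.64],"grip": 0},
    {"xyz": [-22.2,57.7,0],"turn": [0,0,0.72],"grip": 0},
    {"xyz": [-22.2,57.7,0],"turn": [0,0,0.72],"grip": 0},
    {"xyz": [-22.2,57.7,0],"turn": [0,0,0.72],"grip": 0}
  ]
}}

```text
clock: 9.37
tcp_pos: [0.5358, 0.0206, 0.2115]
orientation: [0.0, 0.244, 0.97, 0.001]
wrist_force: [-5.8, 1.7, 8.7]
finger_gap: 0.0219
grip_force: 100.8
```

```bash
python3 -c "
from h import *
st();arc([.03,.06,.09,.12,.15,.18,.21,.24])"
```

```text
clock 9.3667
joint_pos [-0.1119  0.2441 -0.0957  1.2304  0.001   0.3801]
qvel [-0.0047 -0.0037 -0.0015 -0.0012  0.0074 -0.0099]
tau [ -0.7433 -38.8759  28.3487  -1.7534  -0.174    0.0376]
tcp_pos [0.5358 0.0206 0.2115]
orientation [0.0002 0.2435 0.9699 0.0005]
wrist_force [-5.813   1.75    8.6825]
ft_torque [ 0.1561  0.5842 -0.0849]
grip_force 100.81652283668518
finger_gap 0.02185713071071621
c [-88.5025  -1.0856] yaw 2.6495804395156344
0.03 [-0.1  2.7]
0.06 [-0.2  5.3]
0.09 [-0.5  8. ]
0.12 [-0.8 10.6]
0.15 [-1.2 13.2]
0.18 [-1.6 15.8]
0.21 [-2.2 18.4]
0.24 [-2.8 21. ]
```

{"fn": "apply_moves", "kwargs": {
  "rows": [
    {"xyz": [-0.1,2.7,0],"turn": [0,0,0.03],"grip": 0},
    {"xyz": [-0.2,5.3,0],"turn": [0,0,0.06],"grip": 0},
    {"xyz": [-0.5,8,0],"turn": [0,0,0.09],"grip": 0},
    {"xyz": [-0.8,10.6,0],"turn": [0,0,0.12],"grip": 0},
    {"xyz": [-1.2,13.2,0],"turn": [0,0,0.15],"grip": 0},
    {"xyz": [-1.2,13.2,0],"turn": [0,0,0.15],"grip": 0},
    {"xyz": [-1.2,13.2,0],"turn": [0,0,0.15],"grip": 0}
  ]
}}

```text
clock: 9.95
tcp_pos: [0.5428, 0.0316, 0.2115]
orientation: [-0.0, 0.315, 0.949, 0.001]
wrist_force: [-5.7, 2.4, 8.5]
finger_gap: 0.0218
grip_force: 100.9
```

```bash
python3 -c "
from h import *
st();arc([.03,.06,.09,.12])"
```

```text
clock 9.95
joint_pos [-0.0902  0.2589 -0.0762  1.2357  0.0012  0.5516]
qvel [-0.0029 -0.001  -0.0011 -0.0005  0.003  -0.0028]
tau [ -1.2121 -39.4863  28.6188  -2.1428  -0.1678   0.0657]
tcp_pos [0.5428 0.0316 0.2115]
orientation [-0.0002  0.3154  0.9489  0.0006]
wrist_force [-5.7245  2.4118  8.4576]
ft_torque [0.147  0.7772 0.0358]
grip_force 100.8574104309082
finger_gap 0.021836982138068096
c [-88.6939  -0.8797] yaw 2.499774253628275
0.03 [-0.1  2.7]
0.06 [-0.2  5.3]
0.09 [-0.4  8. ]
0.12 [-0.7 10.6]
```

{"fn": "apply_moves", "kwargs": {
  "rows": [
    {"xyz": [0,1.8,0],"turn": [0,0,0.02],"grip": 0},
    {"xyz": [-0.1,3.5,0],"turn": [0,0,0.04],"grip": 0},
    {"xyz": [-0.2,5.3,0],"turn": [0,0,0.06],"grip": 0},
    {"xyz": [-0.2,5.3,0],"turn": [0,0,0.06],"grip": 0},
    {"xyz": [-0.2,5.3,0],"turn": [0,0,0.06],"grip": 0}
  ]
}}

```text
clock: 10.37
tcp_pos: [0.5453, 0.0349, 0.2115]
orientation: [-0.001, 0.343, 0.939, -0.001]
wrist_force: [-8.3, -2.2, 10.3]
finger_gap: 0.0218
grip_force: 101.2
```

```bash
python3 -c "
from h import *
st();arc([.03,.06,.09,.12])"
```

```text
clock 10.3667
joint_pos [-0.0824  0.2655 -0.0676  1.2393 -0.0009  0.6178]
qvel [ 0.0007  0.0014 -0.0018 -0.001   0.0029 -0.0026]
tau [ -0.4105 -39.2033  29.2564  -3.066    0.8454   0.9529]
tcp_pos [0.5453 0.0349 0.2115]
orientation [-0.0006  0.343   0.9393 -0.0006]
wrist_force [-8.3037 -2.2143 10.3109]
ft_torque [-0.5745  1.2582  0.9125]
grip_force 101.2226951122284
finger_gap 0.021844301468855926
c [-88.8461   0.1506] yaw 2.441303989623626
0.03 [-0.   2.7]
0.06 [-0.2  5.3]
0.09 [-0.3  8. ]
0.12 [-0.6 10.6]
```

{"fn": "apply_moves", "kwargs": {
  "rows": [
    {"xyz": [0,1.4,0],"turn": [0,0,0.015],"grip": 0},
    {"xyz": [0,2.7,0],"turn": [0,0,0.03],"grip": 0},
    {"xyz": [0,2.7,0],"turn": [0,0,0.03],"grip": 0},
    {"xyz": [0,2.7,0],"turn": [0,0,0.03],"grip": 0}
  ]
}}

```text
clock: 10.7
tcp_pos: [0.5459, 0.0358, 0.2114]
orientation: [-0.001, 0.356, 0.934, -0.002]
wrist_force: [-12.8, -6.8, 12.3]
finger_gap: 0.0215
grip_force: 102.6
```

Run:
```python
from h import *
st();arc([-.05,.03])
e=snap('scene','s4')
cv2.imwrite('pics/c5.png',cv2.resize(e['color'][165:235,190:270],None,fx=7,fy=7,interpolation=cv2.INTER_CUBIC))
```

```text
clock 10.7
joint_pos [-0.0791  0.2688 -0.0635  1.242  -0.0039  0.6495]
qvel [-0.0005 -0.0011 -0.0018 -0.0019  0.0002 -0.0007]
tau [  1.0993 -38.6018  30.0824  -4.2353   2.245    2.0614]
tcp_pos [0.5459 0.0358 0.2114]
orientation [-0.0011  0.3563  0.9344 -0.0024]
wrist_force [-12.846   -6.7589  12.2527]
ft_torque [-1.5577  1.8519  2.0887]
grip_force 102.64756529020815
finger_gap 0.02149269825564041
c [-88.887    1.5796] yaw 2.4129689725904644
-0.05 [-0.2 -4.4]
0.03 [0.  2.7]
```

View pics/c5.png

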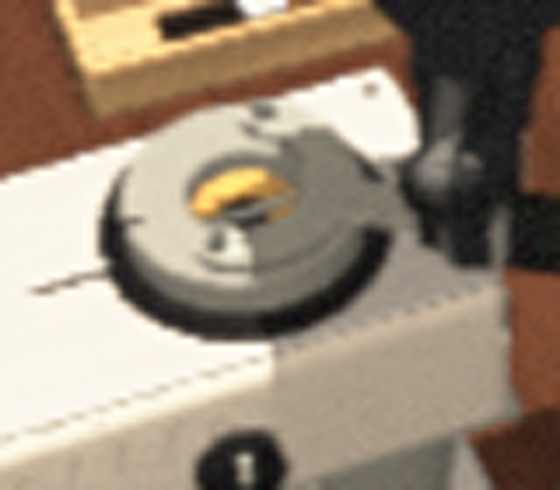

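The ring moment climbed steeply, so it's on the stop. I'll confirm that the rim line at (128,219) sits at the home angle.

Run:
```python
from h import *
e=load('s4')
for a in (-.2,-.112,-.03,.06): print(a,(proj(e,[*(C+.041*np.array([np.cos(a),np.sin(a)])),.216])-[190,165]+.5)*7-.5)
d=load('t0');k=1.42
# tray bay from corners
c=[pz(d,u/k,v/k,.03) for u,v in((550,255),(657,268),(645,396),(536,385))]
m=np.mean(c,0); print('tray c',m,'yaw',T(c[0]-c[3]),T(c[1]-c[2]),T(c[0]-c[1])-np.pi/2,T(c[3]-c[2])-np.pi/2,[np.linalg.norm(c[i]-c[i-1]) for i in range(4)])
```

```text
-0.2 [129.91390805 214.22216424]
-0.112 [132.56974051 221.3257506 ]
-0.03 [135.82773728 227.73891842]
0.06 [140.25063991 234.49332908]
tray c [ 0.44205656 -0.36817939  0.03      ] yaw -0.12764842969471246 -0.1300715278847531 -0.11866946220743646 -0.10610749556666943 [np.float64(0.24824124634426198), np.float64(0.2091190903185592), np.float64(0.24562730260043275), np.float64(0.20856386828198947)]
```

The rim line is at the home angle. Next I'll relax the torque and lift straight up.

{"fn": "apply_moves", "kwargs": {
  "rows": [
    {"xyz": [-0.1,-2.6,0],"turn": [0,0,-0.03],"grip": 0},
    {"xyz": [-0.2,-4.4,-1],"turn": [0,0,-0.05],"grip": 0},
    {"xyz": [-0.2,-5,-3],"turn": [0,0,-0.055],"grip": 0},
    {"xyz": [-0.2,-5,-6],"turn": [0,0,-0.055],"grip": 0},
    {"xyz": [-0.2,-5,-9],"turn": [0,0,-0.055],"grip": 0}
  ]
}}

```text
clock: 11.17
tcp_pos: [0.5445, 0.0336, 0.2182]
orientation: [-0.001, 0.333, 0.943, 0.0]
wrist_force: [0.0, 1.3, -5.5]
finger_gap: 0.0218
grip_force: 98.9
```

```bash
python3 -c "
from h import *
st();arc([-.05,.03])"
```

```text
clock 11.1667
joint_pos [-0.086   0.2623 -0.0554  1.2559  0.0009  0.5934]
qvel [ 0.0023 -0.009   0.0778  0.0889 -0.0005  0.0074]
tau [ -0.6886 -49.1574  32.6663  -0.5583  -0.434    0.2055]
tcp_pos [0.5445 0.0336 0.2182]
orientation [-0.0015  0.3332  0.9429  0.0001]
wrist_force [ 0.0365  1.2843 -5.4652]
ft_torque [0.4309 0.3924 0.1983]
grip_force 98.93137335777283
finger_gap 0.02181578647623289
c [-88.6043  -0.2054] yaw 2.4622043308815913
-0.05 [-0.1 -4.4]
0.03 [-0.   2.7]
```

{"fn": "apply_moves", "kwargs": {
  "rows": [
    {"xyz": [0,0,-4],"turn": [0,0,0],"grip": 0},
    {"xyz": [0,0,-8],"turn": [0,0,0],"grip": 0},
    {"xyz": [0,0,-14],"turn": [0,0,0],"grip": 0},
    {"xyz": [0,0,-30],"turn": [0,0,0],"grip": 0},
    {"xyz": [0,0,-50],"turn": [0,0,0],"grip": 0},
    {"xyz": [0,0,-50],"turn": [0,0,0],"grip": 0},
    {"xyz": [0,0,-50],"turn": [0,0,0],"grip": 0}
  ]
}}

```text
clock: 11.75
tcp_pos: [0.5465, 0.0333, 0.271]
orientation: [0.002, 0.333, 0.943, 0.001]
wrist_force: [0.6, 0.0, -4.0]
finger_gap: 0.0215
grip_force: 99.5
```

```bash
python3 -c "
from h import *
s=snap('scene','s5')
print(env.get_state()['wrist_force']);move(.4345,-.396,.265,3.02)"
```

```text
[ 0.55134483 -0.61333886 -3.47276797]
xyz [-183.5 -403.7    4.5] turn [ 0.0007  0.0017 -0.5583] clock 11.8 wf [ 0.6 -0.6 -3.5]
```

{"fn": "apply_moves", "kwargs": {
  "rows": [
    {"xyz": [-184,-404,4],"turn": [0,0,-0.558],"grip": 0},
    {"xyz": [-184,-404,4],"turn": [0,0,-0.558],"grip": 0},
    {"xyz": [-184,-404,4],"turn": [0,0,-0.558],"grip": 0},
    {"xyz": [-184,-404,4],"turn": [0,0,-0.558],"grip": 0},
    {"xyz": [-184,-404,4],"turn": [0,0,-0.558],"grip": 0},
    {"xyz": [-184,-404,4],"turn": [0,0,-0.558],"grip": 0},
    {"xyz": [-184,-404,4],"turn": [0,0,-0.558],"grip": 0},
    {"xyz": [-184,-404,4],"turn": [0,0,-0.558],"grip": 0},
    {"xyz": [-184,-404,4],"turn": [0,0,-0.558],"grip": 0},
    {"xyz": [-184,-404,4],"turn": [0,0,-0.558],"grip": 0},
    {"xyz": [-184,-404,4],"turn": [0,0,-0.558],"grip": 0},
    {"xyz": [-184,-404,4],"turn": [0,0,-0.558],"grip": 0}
  ]
}}

```text
clock: 12.8
tcp_pos: [0.4318, -0.4029, 0.263]
orientation: [-0.001, 0.064, 0.998, -0.001]
wrist_force: [0.4, 0.0, -1.9]
finger_gap: 0.0212
grip_force: 99.7
```

{"fn": "apply_moves", "kwargs": {
  "rows": [
    {"xyz": [0,0,30],"turn": [0,0,0],"grip": 0},
    {"xyz": [0,0,70],"turn": [0,0,0],"grip": 0},
    {"xyz": [0,0,110],"turn": [0,0,0],"grip": 0},
    {"xyz": [0,0,150],"turn": [0,0,0],"grip": 0},
    {"xyz": [0,0,180],"turn": [0,0,0],"grip": 0},
    {"xyz": [0,0,190],"turn": [0,0,0],"grip": 0},
    {"xyz": [0,0,190],"turn": [0,0,0],"grip": 0},
    {"xyz": [0,0,190],"turn": [0,0,0],"grip": 0}
  ]
}}

```text
clock: 13.47
tcp_pos: [0.4345, -0.3963, 0.0756]
orientation: [-0.0, 0.061, 0.998, 0.0]
wrist_force: [1.6, -0.6, -2.4]
finger_gap: 0.0215
grip_force: 99.6
```

Run:
```python
from h import *
move(.4345,-.396,.06,3.02)
d=snap('top','t3'); w=snap('wrist','w3')
cv2.imwrite('pics/c6.png',np.hstack([cv2.resize(d['color'][100:300,240:480],None,fx=1.65,fy=1.65),cv2.resize(w['color'],(396,297))[:,:].repeat(1,0) if 0 else cv2.copyMakeBorder(cv2.resize(w['color'],(396,297)),0,33,0,0,cv2.BORDER_CONSTANT)]))
```

```text
xyz [ 0.   0.3 15.6] turn [ 0.0007 -0.0001 -0.0001] clock 13.4667 wf [ 1.6 -0.6 -2.4]
```

View pics/c6.png

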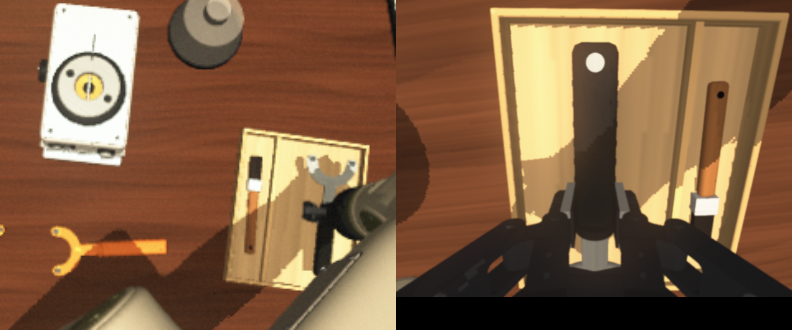

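The spanner is centred over the wide bay and the ring's line meets the home line. Lowering now.

{"fn": "apply_moves", "kwargs": {
  "rows": [
    {"xyz": [0,0,20],"turn": [0,0,0],"grip": 0},
    {"xyz": [0,0,40],"turn": [0,0,0],"grip": 0},
    {"xyz": [0,0,50],"turn": [0,0,0],"grip": 0},
    {"xyz": [0,0,57],"turn": [0,0,0],"grip": 0},
    {"xyz": [0,0,60],"turn": [0,0,0],"grip": 0},
    {"xyz": [0,0,60],"turn": [0,0,0],"grip": 0},
    {"xyz": [0,0,60],"turn": [0,0,0],"grip": 0}
  ]
}}

```text
clock: 14.15
tcp_pos: [0.435, -0.397, 0.0164]
orientation: [0.001, 0.061, 0.998, -0.0]
wrist_force: [0.1, -0.4, -2.7]
finger_gap: 0.0215
grip_force: 99.8
```

{"fn": "apply_moves", "kwargs": {
  "rows": [
    {"xyz": [0,0,1],"turn": [0,0,0],"grip": 0},
    {"xyz": [0,0,2],"turn": [0,0,0],"grip": 0},
    {"xyz": [0,0,2],"turn": [0,0,0],"grip": 0},
    {"xyz": [0,0,2],"turn": [0,0,0],"grip": 0}
  ]
}}

```text
clock: 14.48
tcp_pos: [0.4346, -0.3965, 0.0137]
orientation: [0.0, 0.061, 0.998, -0.0]
wrist_force: [-1.0, -0.6, -4.5]
finger_gap: 0.0216
grip_force: 99.8
```

{"fn": "apply_moves", "kwargs": {
  "rows": [
    {"xyz": [0,0,1],"turn": [0,0,0],"grip": 0},
    {"xyz": [0,0,2],"turn": [0,0,0],"grip": 0},
    {"xyz": [0,0,2],"turn": [0,0,0],"grip": 0},
    {"xyz": [0,0,2],"turn": [0,0,0],"grip": 0}
  ]
}}

```text
clock: 14.82
tcp_pos: [0.4346, -0.3966, 0.0123]
orientation: [0.001, 0.061, 0.998, -0.0]
wrist_force: [-2.2, 2.7, 5.3]
finger_gap: 0.0212
grip_force: 100.6
```

It has touched down. Releasing and retreating.

{"fn": "apply_moves", "kwargs": {
  "rows": [
    {"xyz": [0,0,-0.5],"turn": [0,0,0],"grip": 0},
    {"xyz": [0,0,-0.5],"turn": [0,0,0],"grip": 0.3},
    {"xyz": [0,0,-0.5],"turn": [0,0,0],"grip": 0.4},
    {"xyz": [0,0,-0.5],"turn": [0,0,0],"grip": 0.5},
    {"xyz": [0,0,-0.5],"turn": [0,0,0],"grip": 0.5},
    {"xyz": [0,0,-0.5],"turn": [0,0,0],"grip": 0.5},
    {"xyz": [0,0,-15],"turn": [0,0,0],"grip": 0.5},
    {"xyz": [0,0,-40],"turn": [0,0,0],"grip": 0.5},
    {"xyz": [0,0,-80],"turn": [0,0,0],"grip": 0.5},
    {"xyz": [0,0,-120],"turn": [0,0,0],"grip": 0.5},
    {"xyz": [0,0,-160],"turn": [0,0,0],"grip": 0.5},
    {"xyz": [0,0,-180],"turn": [0,0,0],"grip": 0.5}
  ],
  "force": 20
}}

```text
clock: 15.82
tcp_pos: [0.4357, -0.3978, 0.1969]
orientation: [0.003, 0.061, 0.998, -0.002]
wrist_force: [1.1, -1.1, 0.1]
finger_gap: 0.0431
grip_force: 0.0
```

{"fn": "apply_moves", "kwargs": {
  "rows": [
    {"xyz": [0,0,-10],"turn": [0,0,0],"grip": 0.5},
    {"xyz": [0,0,-10],"turn": [0,0,0],"grip": 0.5},
    {"xyz": [0,0,-10],"turn": [0,0,0],"grip": 0.5}
  ]
}}

```text
clock: 16.07
tcp_pos: [0.4342, -0.3962, 0.2005]
orientation: [-0.0, 0.061, 0.998, 0.0]
wrist_force: [-0.5, 0.1, -1.4]
finger_gap: 0.0428
grip_force: 0.0
```

Run:
```python
from h import *
d=snap('top','t4'); w=snap('wrist','w4')
a=cv2.resize(d['color'][120:190,255:335],(396,330),interpolation=cv2.INTER_CUBIC)
cv2.imwrite('pics/c7.png',np.hstack([a,cv2.copyMakeBorder(cv2.resize(w['color'],(396,297)),0,33,0,0,cv2.BORDER_CONSTANT)]))
k=560/396
for p in ((180,60),):pass
```

```text
(no output)
```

View pics/c7.png

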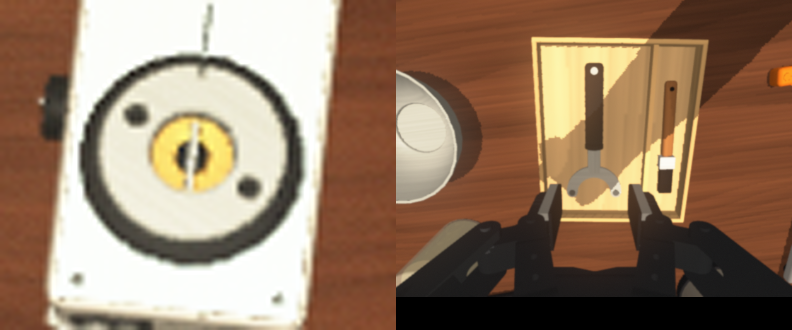

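The ring's rim line at (202,70) meets the home line, and the spanner lies flat in the wide bay with its prongs down. Handing in.

```bash
python3 -c "
from h import *
print(ticket.hand_in())"
```

```text
the job is handed in; nothing more can be done
None
```

The lock ring is turned clockwise onto its stop with the two lines meeting, the spanner lies flat, prongs down, in the tray's wide bay, the hopper and catch cup were not touched, and the job was handed in at about 16 s.

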